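# Pull out the wide stub tray with the draw hook

## Task

Take the T-handled draw hook off its plywood rest, hook its bent end down through the finger hole of the wide tray and draw that tray out to its stop. Then unhook it, hang the hook back upright on its rest where it was, and let go; leave the tray drawn out and the narrow tray shut.

Things in the scene. Friction and masses are not known exactly. Their poses are not given: they have to be found in the camera images.
- hook: Draw hook, 90 g: square wooden handle bar (24 mm wide and high, 110 mm long, along own y) on a 6 mm upright steel shank, whose foot is bent towards own -x, 12 mm out from the shank axis and 6 mm thick. Origin: bottom of the shank, on its axis; z up. Handle centre 100 mm above it; 14 mm collar under the handle, 82 to 88 mm up. Grip the handle's middle from above, fingers closing along own x.
- hook_rest: Fixed plywood rest, origin under its middle, axes as the resting hook's (hook origin 16 mm above it). Foot board 85 x 120 x 12 mm; two cheeks 10 mm thick at y = +-42 mm carry the handle's underside at 104 mm above the worktop. Lips before and behind the handle rise to 120 mm, 30 mm apart at the bottom, 40 mm at the top: the handle goes out and in from above.
- wide_tray (a joint): How far the wide tray is out, in m: 0 shut, 0.115 at its stop; 0 to 0.012 at the start. It slides level along its own -x, towards the robot, with 1.5 N of friction and stays where left. Aluminium tray in the wider (125 mm) of two fixed low grey steel cases, each 74 mm high and 160 mm deep.
- wide_tray_hole (a point): Centre of the wide tray's finger hole, at the top face of its tongue, 40 mm above the worktop; travels with the tray. Upright round through hole, 30 mm wide, in the level tongue (4 mm thick, 50 mm long and wide) on the tray's front plate; free down to the worktop. The front plate is 25 mm behind the hole's centre. Own -x: the way the tray slides out; z up.
- narrow_tray (a joint): How far the neighbouring narrow tray is out, in m: 0 shut; 0 to 0.01 at the start. Same kind of tray and finger hole, in the narrower (80 mm) case.

How it is judged:
On the way, in this order (a step that is already met when the one before it is completed fails the run):
1. the hook's bent end is down through the finger hole of the wide tray, the tray still shut (horizontal distance between hook and wide_tray_hole below 0.02 m and z of hook in the frame of wide_tray_hole below -0.01 m and value of joint wide_tray below 0.04 m), for 0.1 s.
2. the wide tray is drawn out at least 95 mm with the hook still in its finger hole (horizontal distance between hook and wide_tray_hole below 0.02 m and z of hook in the frame of wide_tray_hole below -0.01 m and value of joint wide_tray above 0.095 m), for 0.1 s.
At the end, for the whole second after the job is handed in: The wide tray is drawn out at least 95 mm of its 115 mm, the narrow tray is shut (within 25 mm), and the hook hangs upright (within 10 degrees) and still on its rest, its lower end within 20 mm of where it was at the start (value of joint wide_tray above 0.095 m and value of joint narrow_tray below 0.025 m and distance of hook from where it was at the start of the episode below 0.02 m and angle between hook's own z axis and vertical below 0.17 rad and linear speed of hook below 0.02 m/s and velocity of joint wide_tray below 0.01 m/s); the robot touches nothing.
It fails at once if the narrow tray is drawn out by more than 30 mm (value of joint narrow_tray above 0.03 m).
It also fails if it takes over 54 s, if anything falls off the work surface, if the arm or the gripper's body presses on something with over 40 N, if the wrist force passes 120 N, or if a joint passes its speed limit or range.

## Robot

A 6-joint arm with a two-finger parallel gripper is mounted at the origin on a cart in front of the work surface, level with it; the furniture and walls round the work are solid. World frame = base frame: x ahead of the robot, y to its left, z up, the work surface at z = 0. Lengths are in m, angles in rad, forces in N, time in s.
With the tool pointing down it reaches from about 0.425 to 0.95 m from the base axis. Payload 3.5 kg.
Tool frame: the origin (TCP) lies at the very end of the fingers, on their centre line; the grasp point (between the pads) lies 19 mm behind it; z points along the fingers, y is the line along which they close (so a half turn about z gives the same grasp; the last joint's range is limited). The gripper opens to 85 mm and grips with 20 to 120 N. Pads are 22 mm wide; open, the fingers measure 114 mm over their backs; the gripper's body (76 mm by 85 mm) begins 54 mm behind the grasp point. The pads swing forward as they close: fully open they stand 13 mm farther back than shut.
Start: joints at [-1.37, 0.286, 1.577, -0, 1.279, -0.15], TCP at [0.232, -0.634, 0.196] pointing down, gripper open.
Joint ranges: [-2.77, 2.77], [-0.9, 2.22], [0.21, 2.48], [-1.53, 4.67], [0.24, 2.81], [-2.84, 2.84]. Speed limits (rad/s): [2.79, 2.79, 3.14, 3.14, 3.14, 3.14].

## Interface

Orientations are given as a unit quaternion [x, y, z, w].
In Python, from plant import ctrl gives the robot as it stands.
- The arm moves only by the tool carry_out, never from a script. Its argument "deltas" is one flat list of numbers, 6 for each row, row after row: the shift along the tool's x, y, z in m, then the turn, a rotation vector about the tool's x, y, z in rad. A call has 1 to 5 rows; each row is the pose to reach, as a shift and turn from the pose commanded when the call began, along the tool's axes at that moment; what a row does not reach only later rows make up. A row lasts 1/8 s, in which the tool goes at most 62.5 mm and 10.7 degrees, less where a joint would pass 70% of its speed; a pose out of reach is approached as far as the arm can. A call with a gripper value outside its range is refused whole. "grip" is the opening in per cent of the stroke, from 0 (shut) to 100 (fully open), set as the call begins (left out, the last holds). The fingers move at their own pace and stop on an object; "grip_force" is the grip in N (left out, the last holds). Time passes only in rows, so rows that repeat a pose let the fingers close. It gives the time, the measured TCP pose, the force, the opening and the grip force at its end, in the units of the state.
- ctrl.get_state(): the state, without advancing time (a new reading comes with each control period).
- ctrl.read_camera(name): name is "scene" or "top" or "wrist"; returns (picture, depth): 480x640x3 uint8, red, green, blue; 480x640 float32, m along the optical axis (not along the pixel's ray), 0 where there is no reading.
- ctrl.camera_model(name): a dict with "intrinsics" (3x3 intrinsics, pixels), "k1" (the pictures are not rectified: a ray, as slopes to the right and down, at radius r is drawn at 1 + k1 r^2 times it, then the intrinsics apply), "extrinsics" (4x4, takes a point from world to camera coordinates); the wrist camera has in their place "hand_eye" (4x4, takes a point from camera to tool coordinates, whose origin is the TCP and whose axes are the flange's). Camera axes: x right, y down, z forward; pixel columns grow to the right and rows downward; lengths in m; the calibration is good to about 2 mm. A picture is of the moment at which its call begins: read the wrist's pose just before it. camera_model takes no time and is no camera call.
- ctrl.sign_off(): hands the job in; it is judged then, once.
Trained networks look in the newest picture that a camera, given by its name, has taken for a name from the list of things; names that differ only in an ending like _2 or _b are one class to them, and where a whole thing is asked for, a point or a joint stands for the part that bears it (a point fixed in the world has none). Each returns a list of dicts, best first, with "score" (0 to 1); they miss things now and then, are a little off and sometimes report something else, mostly with a low value. They report only what shows in the picture. A call takes as long as a camera call.
- ctrl.find_in(camera, query): "uv" ([column, row] in pixels, amid what is visible of it).
The state is a dict: "time": time; "qpos": joint angles; "dq": joint speeds; "joint_efforts": joint torques, N m; "eef_pos": TCP position; "tcp_rot": TCP orientation; "contact_force": force on the tool from outside, world axes, zero at the start; "wrist_torque": the same for the moment, N m; "opening": opening from 0.0 (shut) to 1.0 (fully open); "finger_force": force on a finger pad.
Only numpy, scipy, OpenCV 4.12 (cv2) and the standard library are available. Lean on these libraries where they do the work, as an engineer would, in place of code of your own. Each camera call takes 0.05 s, during which the arm holds its last target. There are 200 camera calls.

## Working session

There is one attempt and no reset: what is moved stays moved. The work goes in short steps, Python scripts to look and compute and a tool call to move; the robot and the scene stay as the last step left them, time stands still between calls to the robot, and variables do not carry over. Pictures are saved under pics/ and viewed, at most 11 in all, crops included, and the job is handed in when it is done.

Besides the shell and the picture viewer there is one more tool, called after "Emit:" as name(argument=value, ...) on one line, values as JSON. carry_out: Moves the arm, as the interface text tells. Its arguments: {"type":"object","properties":{"deltas":{"type":"array"},"grip":{"type":"number"},"grip_force":{"type":"number"}},"required":["deltas"]}

```bash
mkdir -p pics; cat > h.py <<'E'
import numpy as np, cv2
from scipy.spatial.transform import Rotation as R
from plant import ctrl
def cloud(name, state=None):
    img,d=ctrl.read_camera(name); m=ctrl.camera_model(name)
    K=np.array(m["intrinsics"]); v,u=np.mgrid[0:480,0:640]
    p=np.stack([u,v],-1).reshape(-1,1,2).astype(np.float64)
    n=cv2.undistortPoints(p,K,np.array([m["k1"],0,0,0,0.])).reshape(480,640,2)
    P=np.dstack([n*d[...,None],d])
    if "extrinsics" in m:
        T=np.linalg.inv(np.array(m["extrinsics"]))
    else:
        B=np.eye(4);B[:3,:3]=R.from_quat(state["tcp_rot"]).as_matrix();B[:3,3]=state["eef_pos"]
        T=B@np.array(m["hand_eye"])
    W=P@T[:3,:3].T+T[:3,3]; W[d==0]=np.nan
    return img,W
def save(img,f): cv2.imwrite("pics/"+f,img[...,::-1])
E
python3 - <<'E'
from h import *
s=ctrl.get_state();print(s)
for c in ["top","scene"]:
    img,W=cloud(c);save(img,c+"1.png");np.save(c+"1.npy",W)
    for q in ["hook","hook_rest","wide_tray","wide_tray_hole","narrow_tray"]:
        for r in ctrl.find_in(c,q)[:3]:
            u,v=np.int32(np.round(r["uv"])); print(c,q,(u,v),round(r["score"],2),W[v,u].round(3))
E
```

```text
{'time': 0.0, 'qpos': array([-1.36999592e+00,  2.87187841e-01,  1.57820880e+00, -3.91370924e-05,
        1.27856748e+00, -1.49974703e-01]), 'dq': array([ 0.00057715,  0.00106597,  0.00044949,  0.0014442 , -0.0004758 ,
        0.00097122]), 'joint_efforts': array([ 2.54361294e-04, -4.05980980e+01, -2.92624658e+01, -1.35011492e-04,
        5.89473973e-03, -1.56809701e-06]), 'eef_pos': array([ 0.23183061, -0.6331451 ,  0.19501526]), 'tcp_rot': array([ 9.84657309e-01,  1.74495208e-01, -4.88557336e-05, -1.18487208e-03]), 'contact_force': array([-0.53858097, -0.52912769,  0.08759089]), 'wrist_torque': array([ 0.00195126, -0.06682171, -0.0116038 ]), 'finger_force': 0.0, 'opening': 1.001424292548977}
top hook (np.int32(238), np.int32(325)) 0.57 [0.398 0.369 0.129]
top hook_rest (np.int32(248), np.int32(327)) 0.85 [0.395 0.353 0.127]
top wide_tray (np.int32(407), np.int32(179)) 0.23 [0.671 0.074 0.04 ]
top wide_tray_hole (np.int32(408), np.int32(177)) 0.81 [0.675 0.072 0.04 ]
top narrow_tray (np.int32(330), np.int32(189)) 0.87 [ 0.663  0.219 -0.002]
scene hook (np.int32(371), np.int32(328)) 0.93 [0.394 0.385 0.128]
scene hook_rest (np.int32(374), np.int32(370)) 0.68 [0.374 0.418 0.083]
scene wide_tray (np.int32(299), np.int32(206)) 0.91 [0.67  0.08  0.043]
scene wide_tray_hole (np.int32(303), np.int32(206)) 0.68 [0.665 0.072 0.039]
scene narrow_tray (np.int32(276), np.int32(249)) 0.63 [0.65  0.215 0.04 ]
```

View pics/top1.png

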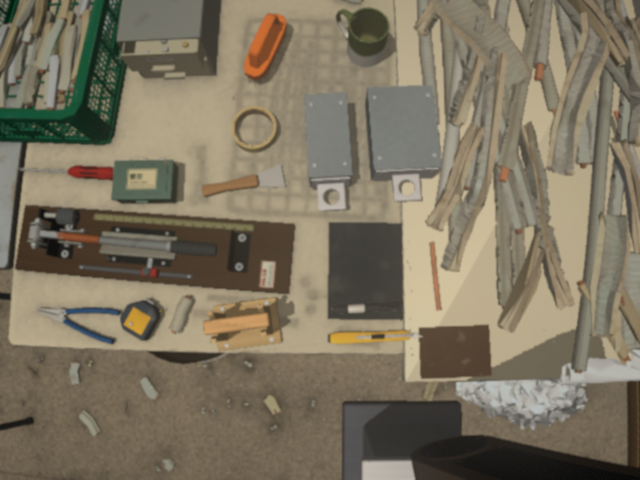

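```bash
python3 - <<'E'
import numpy as np,cv2
W=np.load("top1.npy").reshape(-1,3); V=np.load("scene1.npy").reshape(-1,3)
for n,A in(("top",W),("scene",V)):
    def sel(x0,x1,y0,y1,z0,z1): 
        return A[(A[:,0]>x0)&(A[:,0]<x1)&(A[:,1]>y0)&(A[:,1]<y1)&(A[:,2]>z0)&(A[:,2]<z1)]
    a=sel(.3,.5,.25,.5,.123,.14); print(n,"handle",len(a),np.median(a[:,2]),cv2.minAreaRect(a[:,:2].astype(np.float32)))
    for nm,y0,y1 in(("wide",0,.15),("narrow",.15,.3)):
        a=sel(.6,.8,y0,y1,.034,.046); print(n,nm,len(a),a[:,2].mean() if len(a) else 0,cv2.minAreaRect(a[:,:2].astype(np.float32)) if len(a) else 0)
    a=sel(.6,1,-.05,.32,.066,.082); print("case top",len(a),cv2.minAreaRect(a[:,:2].astype(np.float32)) if len(a) else 0)
E
```

```text
top handle 949 0.12743936405464684 ((0.4003739356994629, 0.37342631816864014), (0.024778790771961212, 0.10992792993783951), 8.043213844299316)
top wide 650 0.03997089189282684 ((0.7058969736099243, 0.0852847471833229), (0.1534561812877655, 0.15445396304130554), 79.771240234375)
top narrow 559 0.040047496097591416 ((0.642322838306427, 0.21723812818527222), (0.06373187154531479, 0.07367786765098572), 8.57349967956543)
case top 10298 ((0.8300684690475464, 0.10969924926757812), (0.339756041765213, 0.3165162205696106), 0.004753435030579567)
scene handle 1063 0.1277547113157158 ((0.39723172783851624, 0.3742683231830597), (0.024268459528684616, 0.11132486164569855), 8.683660507202148)
scene wide 721 0.040315731011186906 ((0.6851296424865723, 0.08598332107067108), (0.23561491072177887, 0.10831032693386078), 52.02289962768555)
scene narrow 755 0.03989113023452011 ((0.7038708925247192, 0.23325547575950623), (0.20332035422325134, 0.07555972039699554), 16.890520095825195)
case top 6412 ((0.8282736539840698, 0.11020781099796295), (0.34239208698272705, 0.31989845633506775), 0.25519418716430664)
```

View pics/scene1.png

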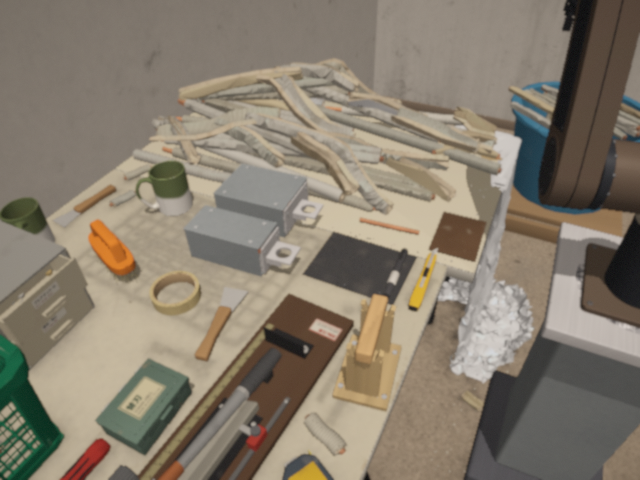

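The top view shows the wide case at (402,130) with its tongue at (406,187), the narrow case at (328,138) with its tongue at (332,196), and the hook handle running from (205,327) to (268,320). Both networks' points match these. Next I'll work out the tray axis, the hole and which way the foot is bent.

```bash
python3 - <<'E'
from h import *
for n,z0 in(("top",.07),("scene",.07)):
    W=np.load(n+"1.npy")
    m=(W[...,2]>.068)&(W[...,2]<.080)&(W[...,0]>.62)&(W[...,0]<.95)
    k,l,st,c=cv2.connectedComponentsWithStats(cv2.erode(m.astype(np.uint8),np.ones((3,3))))
    for i in range(1,k):
        if st[i,4]>600:
            a=W[l==i][:,:2].astype(np.float32); print(n,"case",st[i,4],[np.round(q,4).tolist() for q in cv2.minAreaRect(a)])
    t=((W[...,2]>.034)&(W[...,2]<.046)&(W[...,0]>.6)&(W[...,0]<.72)&(W[...,1]>.0)&(W[...,1]<.27))
    k,l,st,c=cv2.connectedComponentsWithStats(t.astype(np.uint8),connectivity=4)
    for i in range(1,k):
        if st[i,4]>150:
            mm=(l==i).astype(np.uint8); a=W[l==i][:,:2].astype(np.float32)
            cs,h=cv2.findContours(mm,cv2.RETR_CCOMP,cv2.CHAIN_APPROX_NONE)
            print(n,"tongue",st[i],[np.round(q,4).tolist() for q in cv2.minAreaRect(a)],a.min(0),a.max(0))
            for q,hh in zip(cs,h[0]):
                if hh[3]>=0 and len(q)>15:
                    pts=np.array([W[p[0][1],p[0][0]] for p in q]); print(" hole",[np.round(x,4) for x in cv2.minEnclosingCircle(pts[:,:2].astype(np.float32))],pts.mean(0).round(4))
W=np.load("scene1.npy").reshape(-1,3)
a=W[(abs(W[:,0]-.4)<.09)&(abs(W[:,1]-.374)<.09)]
for z0,z1 in((.006,.017),(.112,.120)):
    b=a[(a[:,2]>z0)&(a[:,2]<z1)];print(z0,len(b),[np.round(q,4).tolist() for q in cv2.minAreaRect(b[:,:2].astype(np.float32))])
E
```

```text
top case 949 [[0.8768, 0.7894], [0.1048, 0.1221], 66.7213]
top case 5065 [[0.7625, 0.0821], [0.162, 0.1229], 3.2597]
top case 3164 [[0.7485, 0.2239], [0.1615, 0.075], 3.6006]
top tongue [374 172  61  29 586] [[0.6558, 0.0779], [0.0516, 0.114], 1.9905] [0.6294644  0.02184105] [0.6834743 0.1357702]
 hole [array([0.6539, 0.0765]), np.float64(0.0172)] [0.6544 0.0756 0.039 ]
top tongue [312 181  38  30 554] [[0.6375, 0.2166], [0.0518, 0.0695], 3.3289] [0.61050713 0.18333253] [0.66534615 0.252741  ]
 hole [array([0.6371, 0.2161]), np.float64(0.0173)] [0.637  0.2165 0.0399]
scene case 2329 [[0.7596, 0.0847], [0.1581, 0.1236], 3.3968]
scene case 2049 [[0.7444, 0.2259], [0.1594, 0.0797], 3.1855]
scene tongue [264 186  80  39 600] [[0.6584, 0.0759], [0.1638, 0.0834], 75.586] [0.6002715 0.0059435] [0.7181628  0.14515947]
 hole [array([0.6506, 0.077 ]), np.float64(0.0196)] [0.6527 0.0767 0.0389]
scene tongue [232 237  69  29 593] [[0.6644, 0.2211], [0.1133, 0.0794], 2.9596] [0.607632   0.18127877] [0.71904284 0.2636922 ]
 hole [array([0.6331, 0.217 ]), np.float64(0.0181)] [0.6337 0.2181 0.0392]
0.006 2215 [[0.4182, 0.3784], [0.1439, 0.1698], 0.244]
0.112 248 [[0.3965, 0.378], [0.0524, 0.1043], 8.4741]
```

```bash
cat >> h.py <<'E'
def goal(p,yaw,n=1):
    """print shift/turn in tool axes; yaw = tool-x yaw in deg, tool down"""
    s=ctrl.get_state(); A=R.from_quat(s["tcp_rot"])
    c,si=np.cos(np.radians(yaw)),np.sin(np.radians(yaw))
    G=R.from_matrix(np.array([[c,si,0],[si,-c,0],[0,0,-1]]))
    d=A.inv().apply(np.array(p)-s["eef_pos"]); r=(A.inv()*G).as_rotvec()
    print("shift",d.round(4),"turn",r.round(4),"rows>=",max(np.linalg.norm(d)/.0625,np.degrees(np.linalg.norm(r))/10.7).round(2))
E
python3 - <<'E'
from h import *
W=np.concatenate([np.load(f+"1.npy").reshape(-1,3) for f in("top","scene")])
W=W[np.isfinite(W).all(1)]
for x in np.arange(.1,.8,.1):
    print(round(x,1),[ (round(float(np.percentile(a,99.5)),2) if len(a:=W[(W[:,0]>=x)&(W[:,0]<x+.1)&(W[:,1]>=y)&(W[:,1]<y+.1)][:,2]) else None) for y in np.arange(-.8,.6,.1)])
goal([.232,-.633,.35],20.1)
E
```

```text
0.1 [-0.69, -0.23, -0.29, -0.62, -0.62, -0.61, 0.0, 0.0, 0.49, 0.25, -0.69, -0.68, -0.68, -0.68]
0.2 [0.05, 0.34, 0.02, 0.01, 0.01, 0.01, 0.0, 0.51, 0.49, 0.27, -0.69, -0.69, -0.68, -0.69]
0.3 [0.04, 0.04, -0.6, 0.06, 0.07, 0.08, 0.04, 0.04, 0.01, 0.02, 0.01, 0.13, 0.13, 0.03]
0.4 [None, None, None, 0.08, 0.1, 0.1, 0.06, 0.04, 0.02, 0.02, 0.02, 0.13, 0.13, 0.06]
0.5 [None, None, None, 0.05, 0.11, 0.11, 0.08, 0.12, 0.11, 0.01, 0.02, 0.05, 0.06, 0.07]
0.6 [None, None, None, 0.08, 0.12, 0.06, 0.11, 0.15, 0.14, 0.08, 0.08, 0.02, 0.02, 0.05]
0.7 [None, None, None, 0.16, 0.16, 0.08, 0.11, 0.15, 0.08, 0.08, 0.08, 0.03, 0.03, 0.05]
shift [ 0.0003 -0.0008 -0.1535] turn [ 0.0001 -0.     -0.    ] rows>= 2.46
```

Emit:
carry_out(deltas=[0,0,-0.06,0,0,0,0,0,-0.12,0,0,0,0.05,-0.03,-0.125,0,0,-0.18,0.1,-0.06,-0.125,0,0,-0.36,0.15,-0.09,-0.125,0,0,-0.54], grip=100)

```text
time: 1.23
eef_pos: [0.3427, -0.4965, 0.3218]
tcp_rot: [0.901, 0.433, 0.0, 0.0]
contact_force: [0.7, -0.2, -0.4]
opening: 1.0
finger_force: 0.0
```

```bash
python3 -c "
from h import *
print(ctrl.get_state()['eef_pos'],ctrl.get_state()['time'],ctrl.get_state()['contact_force'])
goal([.55,-.25,.32],70);goal([.55,.1,.32],98)"
```

```text
[ 0.34274934 -0.49651074  0.32184476] 1.225 [ 0.65219618 -0.23325012 -0.41899044]
shift [0.322  0.0078 0.0018] turn [ 9.000e-04  3.000e-04 -3.257e-01] rows>= 5.15
shift [ 0.5953 -0.2108  0.0015] turn [ 8.000e-04  6.000e-04 -8.144e-01] rows>= 10.1
```

Emit:
carry_out(deltas=[0.06,0,0,0,0,-0.07,0.12,0,0,0,0,-0.14,0.18,0,0,0,0,-0.2,0.24,0,0,0,0,-0.27,0.3,0.0,0,0,0,-0.33])

```text
time: 1.85
eef_pos: [0.5316, -0.2629, 0.3218]
tcp_rot: [0.819, 0.574, 0.0, 0.0]
contact_force: [-0.2, -0.5, 0.6]
opening: 1.004
finger_force: 0.0
```

```bash
python3 -c "
from h import *
goal([.53,.06,.30],98.3)"
```

```text
shift [ 0.303  -0.1116  0.0216] turn [ 0.0008  0.0005 -0.4929] rows>= 5.18
```

Emit:
carry_out(deltas=[0.058,-0.02,0.004,0,0,-0.1,0.115,-0.042,0.008,0,0,-0.2,0.172,-0.063,0.012,0,0,-0.3,0.23,-0.085,0.016,0,0,-0.4,0.288,-0.106,0.02,0,0,-0.493])

```text
time: 2.48
eef_pos: [0.5294, 0.0443, 0.3017]
tcp_rot: [0.654, 0.757, 0.0, 0.0]
contact_force: [0.8, 0.3, -0.7]
opening: 1.001
finger_force: 0.0
```

```bash
python3 -c "
from h import *
s=ctrl.get_state();img,W=cloud('wrist',s);save(img,'w1.png')
for r in ctrl.find_in('wrist','wide_tray_hole'):
    u,v=np.int32(np.round(r['uv']));print(u,v,r['score'],W[v,u])
goal([.42,.33,.24],98.3)"
```

```text
437 182 0.92 [0.67626558 0.07985036 0.03977703]
shift [ 0.2955 -0.0651  0.0619] turn [ 0.0001 -0.002   0.0064] rows>= 4.94
```

Emit:
carry_out(deltas=[0.059,-0.013,0.012,0,0,0,0.118,-0.026,0.025,0,0,0,0.177,-0.039,0.037,0,0,0,0.236,-0.052,0.05,0,0,0,0.295,-0.065,0.062,0,0,0.006])

```text
time: 3.2
eef_pos: [0.4231, 0.3261, 0.2394]
tcp_rot: [0.658, 0.753, 0.0, 0.0]
contact_force: [0.7, 0.4, -0.4]
opening: 1.001
finger_force: 0.0
```

```bash
python3 -c "
from h import *
s=ctrl.get_state();img,W=cloud('wrist',s);save(img,'w2.png')
a=W.reshape(-1,3);a=a[(a[:,2]>.1225)&(a[:,2]<.14)&(abs(a[:,0]-.4)<.1)&(abs(a[:,1]-.374)<.1)]
print(len(a),np.median(a[:,2]),cv2.minAreaRect(a[:,:2].astype(np.float32)))
goal([.399,.374,.2],98.3);goal([.399,.374,.095],98.3)"
```

```text
3794 0.12698072358621346 ((0.3975831866264343, 0.3739854097366333), (0.02416880428791046, 0.10941866785287857), 8.44176959991455)
shift [ 0.0447 -0.0136  0.0376] turn [-0.0037 -0.0044 -0.0044] rows>= 0.96
shift [ 0.0443 -0.0132  0.1426] turn [-0.0037 -0.0044 -0.0044] rows>= 2.4
```

View pics/w2.png

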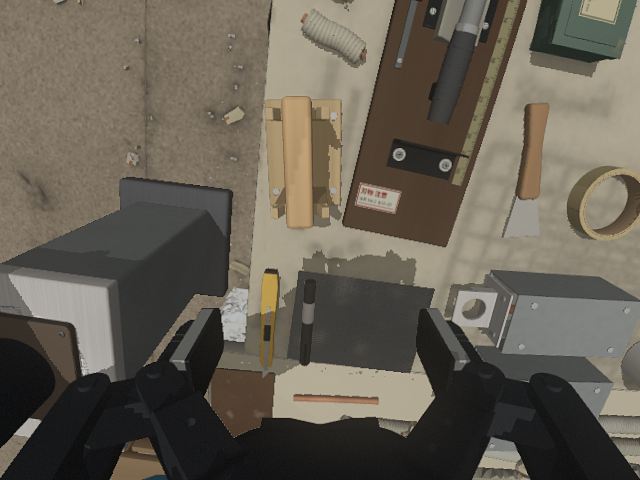

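The wrist view shows the handle at (297,160) on its rest, nothing close to it, and the narrow tongue at (473,308). All three cameras put the handle centre at about (0.398, 0.374).

Emit:
carry_out(deltas=[0.022,-0.007,0.02,0,0,0,0.0445,-0.0145,0.038,-0.004,-0.004,-0.006,0.0445,-0.0145,0.038,-0.004,-0.004,-0.006,0.0445,-0.0145,0.038,-0.004,-0.004,-0.006])

```text
time: 3.75
eef_pos: [0.4038, 0.3667, 0.2022]
tcp_rot: [0.655, 0.756, 0.001, 0.003]
contact_force: [0.7, 0.7, 0.1]
opening: 1.004
finger_force: 0.0
```

```bash
python3 -c "
from h import *
goal([.398,.374,.095],98.4)"
```

```text
shift [ 0.0085 -0.0053  0.1071] turn [ 0.0051  0.0041 -0.0043] rows>= 1.72
```

Emit:
carry_out(deltas=[0,0,0,0,0,0,0,0,0,0,0,0])

```text
time: 4.0
eef_pos: [0.4037, 0.3668, 0.2023]
tcp_rot: [0.655, 0.755, 0.001, 0.003]
contact_force: [-1.2, 0.5, -0.5]
opening: 1.002
finger_force: 0.0
```

```bash
python3 -c "
from h import *
s=ctrl.get_state();print(s['dq'].round(3),s['qpos'].round(3))
goal([.398,.374,.095],98.4)"
```

```text
[ 0.004  0.004  0.004  0.002 -0.     0.002] [ 0.554 -0.006  1.892 -0.006  1.253  0.414]
shift [ 0.0083 -0.0052  0.1072] turn [ 0.0053  0.0036 -0.0048] rows>= 1.72
```

Emit:
carry_out(deltas=[0.0083,-0.005,0.02,0.005,0.004,-0.005,0.0083,-0.005,0.04,0.005,0.004,-0.005,0.0083,-0.005,0.06,0.005,0.004,-0.005,0.0083,-0.005,0.06,0.005,0.004,-0.005])

```text
time: 4.5
eef_pos: [0.395, 0.3735, 0.138]
tcp_rot: [0.653, 0.758, -0.003, -0.001]
contact_force: [0.3, -0.1, 0.3]
opening: 0.999
finger_force: 0.0
```

```bash
python3 -c "
from h import *
goal([.398,.374,.095],98.4)"
```

```text
shift [0.0001 0.0034 0.043 ] turn [-0.0068  0.0024  0.0017] rows>= 0.69
```

Emit:
carry_out(deltas=[0,0.0034,0.015,-0.006,0.002,0,0,0.0034,0.03,-0.006,0.002,0,0,0.0034,0.043,-0.006,0.002,0,0,0.0034,0.043,-0.006,0.002,0])

```text
time: 5.0
eef_pos: [0.3994, 0.3743, 0.0966]
tcp_rot: [0.653, 0.757, 0.001, 0.0]
contact_force: [0.1, 0.2, -0.1]
opening: 1.0
finger_force: 0.0
```

Emit:
carry_out(deltas=[0,0,0,0,0,0,0,0,0,0,0,0,0,0,0,0,0,0,0,0,0,0,0,0,0,0,0,0,0,0], grip=0, grip_force=60)

```text
time: 5.62
eef_pos: [0.4004, 0.375, 0.0985]
tcp_rot: [0.653, 0.757, 0.003, 0.001]
contact_force: [-0.0, 0.5, -0.6]
opening: -0.003
finger_force: 0.0
```

```bash
python3 -c "
from h import *
s=ctrl.get_state();print(s['contact_force'],s['finger_force'],s['opening'])
goal([.398,.374,.095],98.4)"
```

```text
[-0.01779473  0.52028242 -0.62677765] 0.0 -0.003493240758133811
shift [-0.0006 -0.0026  0.0035] turn [ 0.0052 -0.0021  0.0014] rows>= 0.07
```

```bash
python3 -c "
from h import *
s=ctrl.get_state();img,W=cloud('wrist',s);i2,W2=cloud('scene')
save(np.hstack([cv2.resize(img,(400,300)),i2[200:500,220:620][:300]][0:1]+[cv2.copyMakeBorder(i2[200:480,220:620],0,20,0,0,0)]),'m3.png')
"
```

```text
(no output)
```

View pics/m3.png

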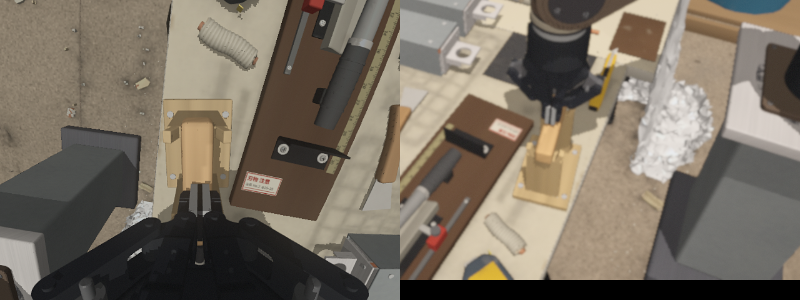

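```bash
python3 -c "
from h import *
s=ctrl.get_state();print(s['eef_pos'],s['qpos'].round(3))
for c in('wrist','scene','top'):
    img,W=cloud(c,s);a=W.reshape(-1,3);a=a[(a[:,2]>.08)&(a[:,2]<.2)&(abs(a[:,0]-.4)<.07)&(abs(a[:,1]-.374)<.075)]
    for y in np.arange(.30,.45,.01):
        b=a[(a[:,1]>=y)&(a[:,1]<y+.01)&(abs(a[:,0]-.4+(y-.374)*.14)<.008)]
        print(c,round(y,2),len(b),np.percentile(b[:,2],[5,50,95]).round(3) if len(b) else '')
    if c=='scene': save(cv2.resize(img[280:440,300:460],(600,600),interpolation=cv2.INTER_CUBIC),'s4.png')
"
```

```text
[0.40040419 0.37499458 0.09843629] [ 0.568  0.11   1.972 -0.     1.054  0.42 ]
wrist 0.3 0 
wrist 0.31 0 
wrist 0.32 58 [0.126 0.127 0.128]
wrist 0.33 0 
wrist 0.34 0 
wrist 0.35 0 
wrist 0.36 415 [0.169 0.182 0.189]
wrist 0.37 555 [0.169 0.179 0.197]
wrist 0.38 4083 [0.127 0.168 0.192]
wrist 0.39 825 [0.126 0.127 0.199]
wrist 0.4 714 [0.126 0.127 0.128]
wrist 0.41 747 [0.126 0.127 0.128]
wrist 0.42 939 [0.111 0.127 0.128]
wrist 0.43 0 
wrist 0.44 0 
wrist 0.45 0 
scene 0.3 0 
scene 0.31 0 
scene 0.32 3 [0.126 0.127 0.127]
scene 0.33 0 
scene 0.34 0 
scene 0.35 0 
scene 0.36 22 [0.17  0.181 0.187]
scene 0.37 34 [0.127 0.173 0.184]
scene 0.38 364 [0.128 0.158 0.191]
scene 0.39 71 [0.127 0.128 0.129]
scene 0.4 65 [0.126 0.128 0.129]
scene 0.41 87 [0.084 0.128 0.129]
scene 0.42 199 [0.085 0.12  0.129]
scene 0.43 1 [0.12 0.12 0.12]
scene 0.44 0 
scene 0.45 0 
top 0.3 0 
top 0.31 14 [0.11  0.119 0.128]
top 0.32 66 [0.125 0.127 0.13 ]
top 0.33 56 [0.125 0.127 0.129]
top 0.34 16 [0.125 0.127 0.13 ]
top 0.35 0 
top 0.36 0 
top 0.37 0 
top 0.38 0 
top 0.39 0 
top 0.4 0 
top 0.41 0 
top 0.42 0 
top 0.43 0 
top 0.44 0 
top 0.45 0
```

View pics/s4.png

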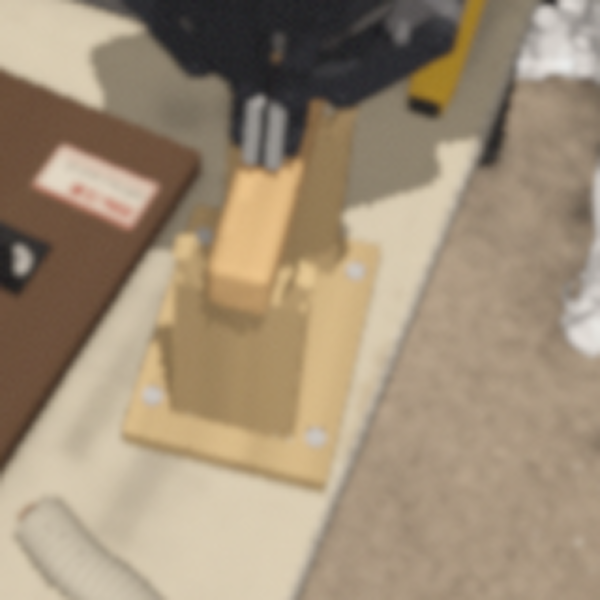

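```bash
python3 -c "
from h import *
s=ctrl.get_state();print(s['eef_pos'],s['tcp_rot'],s['opening'],s['time'])
img,W=cloud('scene')
for v in range(302,334,2):
    print(v,[(tuple(W[v,u].round(3)),int(img[v,u].mean())) for u in (368,371,373)])
"
```

```text
[0.40036824 0.3749832  0.09836687] [0.6528998  0.75743952 0.00254669 0.00085542] -0.001529016642708017 5.875
302 [((np.float64(0.401), np.float64(0.386), np.float64(0.181)), 38), ((np.float64(0.401), np.float64(0.374), np.float64(0.169)), 33), ((np.float64(0.394), np.float64(0.386), np.float64(0.185)), 37)]
304 [((np.float64(0.401), np.float64(0.387), np.float64(0.178)), 52), ((np.float64(0.399), np.float64(0.379), np.float64(0.172)), 36), ((np.float64(0.394), np.float64(0.385), np.float64(0.18)), 42)]
306 [((np.float64(0.402), np.float64(0.384), np.float64(0.171)), 134), ((np.float64(0.398), np.float64(0.382), np.float64(0.17)), 70), ((np.float64(0.394), np.float64(0.387), np.float64(0.178)), 57)]
308 [((np.float64(0.401), np.float64(0.386), np.float64(0.169)), 149), ((np.float64(0.396), np.float64(0.386), np.float64(0.172)), 89), ((np.float64(0.394), np.float64(0.384), np.float64(0.171)), 112)]
310 [((np.float64(0.4), np.float64(0.386), np.float64(0.166)), 137), ((np.float64(0.396), np.float64(0.385), np.float64(0.167)), 97), ((np.float64(0.394), np.float64(0.385), np.float64(0.168
[... 1518 characters left out ...]
2), np.float64(0.13)), 141), ((np.float64(0.393), np.float64(0.381), np.float64(0.129)), 140)]
328 [((np.float64(0.398), np.float64(0.386), np.float64(0.128)), 181), ((np.float64(0.395), np.float64(0.384), np.float64(0.127)), 173), ((np.float64(0.392), np.float64(0.383), np.float64(0.128)), 171)]
330 [((np.float64(0.397), np.float64(0.39), np.float64(0.129)), 179), ((np.float64(0.393), np.float64(0.389), np.float64(0.13)), 175), ((np.float64(0.391), np.float64(0.387), np.float64(0.129)), 179)]
332 [((np.float64(0.396), np.float64(0.393), np.float64(0.128)), 178), ((np.float64(0.392), np.float64(0.391), np.float64(0.129)), 177), ((np.float64(0.389), np.float64(0.39), np.float64(0.129)), 181)]
```

The scene camera puts the closed fingertips at about z = 0.137. That is 9 mm above the handle top (0.128), although the state reads TCP z = 0.098. So the fingers closed in the air: the real tips sit about 39 mm higher than reported. I'll reopen, go down by that much and check again.

Emit:
carry_out(deltas=[0,0,0,0,0,0,0,0,0,0,0,0,0,0,0,0,0,0,0,0,0,0,0,0,0,0,0,0,0,0], grip=100)

```text
time: 6.55
eef_pos: [0.4004, 0.375, 0.0984]
tcp_rot: [0.653, 0.757, 0.003, 0.001]
contact_force: [0.6, 0.6, 0.3]
opening: 0.998
finger_force: 0.0
```

Emit:
carry_out(deltas=[0,-0.0025,0.01,0,0,0,0,-0.0025,0.02,0.002,0,0,0,-0.0025,0.03,0.005,-0.002,0,0,-0.0025,0.038,0.005,-0.002,0,0,-0.0025,0.038,0.005,-0.002,0])

```text
time: 7.18
eef_pos: [0.3975, 0.3743, 0.0592]
tcp_rot: [0.653, 0.757, -0.001, -0.0]
contact_force: [0.2, 0.9, 0.4]
opening: 1.0
finger_force: 0.0
```

```bash
python3 -c "
from h import *
s=ctrl.get_state();print(s['eef_pos'],s['contact_force'],s['opening'])
goal([.398,.374,.058],98.4)
img,W=cloud('scene');save(cv2.resize(img[260:420,290:450],(600,600),interpolation=cv2.INTER_CUBIC),'s5.png')
"
```

```text
[0.39745202 0.37430218 0.05918381] [0.21147963 0.8575158  0.35577247] 0.9996773162525416
shift [-0.0004  0.0005  0.0012] turn [-0.002   0.0009  0.0013] rows>= 0.02
```

View pics/s5.png

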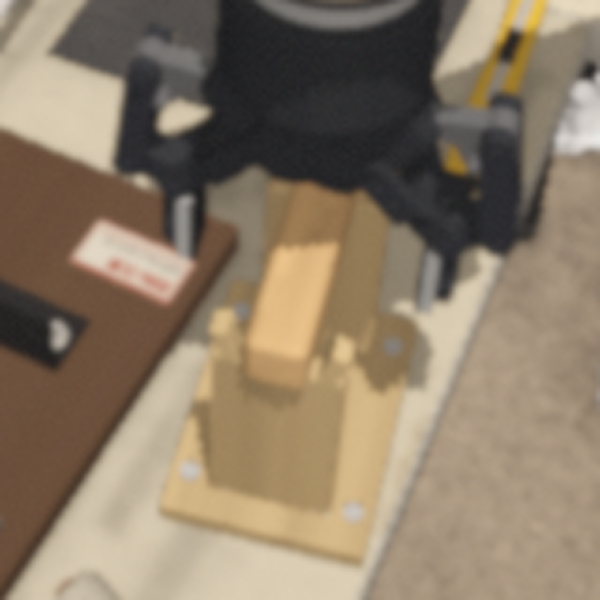

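The open fingers now straddle the handle, at (185,220) and (430,280) in the crop, so I'll close.

Emit:
carry_out(deltas=[0,0,0,0,0,0,0,0,0,0,0,0,0,0,0,0,0,0,0,0,0,0,0,0,0,0,0,0,0,0], grip=0, grip_force=60)

```text
time: 7.85
eef_pos: [0.3985, 0.3749, 0.0608]
tcp_rot: [0.653, 0.757, 0.0, 0.0]
contact_force: [0.8, 0.2, 0.9]
opening: 0.27
finger_force: 59.0
```

Emit:
carry_out(deltas=[0,0,-0.02,0,0,0,0,0,-0.05,0,0,0,0,0,-0.09,0,0,0,0,0,-0.135,0,0,0,0,0,-0.15,0,0,0])

```text
time: 8.48
eef_pos: [0.3992, 0.3755, 0.2134]
tcp_rot: [0.653, 0.757, 0.002, 0.001]
contact_force: [0.1, 0.7, -1.5]
opening: 0.272
finger_force: 58.8
```

```bash
python3 -c "
from h import *
s=ctrl.get_state();print(s['eef_pos'],s['opening'])
img,W=cloud('scene');save(cv2.resize(img[200:400,270:470],(600,600),interpolation=cv2.INTER_CUBIC),'s6.png')
goal([.54,.1,.21],93.3)
goal([.48,.24,.21],96)
"
```

```text
[0.39924801 0.37550967 0.21340598] 0.2716954890247687
shift [-0.2933  0.0984  0.0037] turn [ 0.0049 -0.0025  0.0905] rows>= 4.95
shift [-0.146   0.0597  0.0038] turn [ 0.005  -0.0023  0.0434] rows>= 2.52
```

View pics/s6.png

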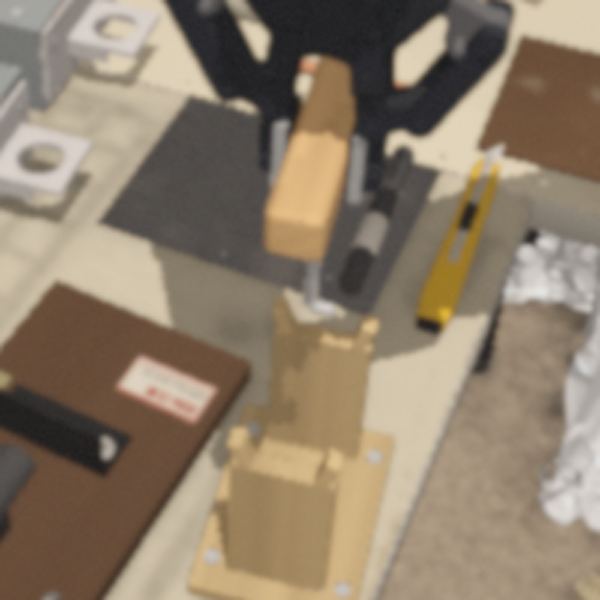

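The hook is held upright: the shank is at (312,280) and its bent foot at (322,308) points towards the robot (-x), so the orientation is right. Moving to the wide tray.

Emit:
carry_out(deltas=[-0.058,0.02,0,0,0,0.02,-0.117,0.04,0,0,0,0.04,-0.176,0.06,0,0,0,0.06,-0.235,0.08,0,0.002,-0.001,0.08,-0.293,0.098,0,0.005,-0.0025,0.09])

```text
time: 9.15
eef_pos: [0.5376, 0.0974, 0.2076]
tcp_rot: [0.687, 0.727, -0.004, -0.002]
contact_force: [0.8, 0.3, -1.4]
opening: 0.27
finger_force: 58.8
```

Emit:
carry_out(deltas=[0,0,0,0,0,0,0,0,0,0,0,0])

```text
time: 9.4
eef_pos: [0.537, 0.0995, 0.2081]
tcp_rot: [0.687, 0.727, -0.004, -0.002]
contact_force: [-0.3, 0.2, -0.4]
opening: 0.273
finger_force: 58.9
```

```bash
python3 -c "
from h import *
s=ctrl.get_state();print(s['eef_pos'],s['opening'])
img,W=cloud('wrist',s)
for r in ctrl.find_in('wrist','wide_tray_hole'):
    u,v=np.int32(np.round(r['uv']));print(u,v,r['score'],W[v,u])
t=((W[...,2]>.034)&(W[...,2]<.046)&(W[...,0]>.6)&(W[...,0]<.70)&(W[...,1]>.0)&(W[...,1]<.27))
cs,h=cv2.findContours(t.astype(np.uint8),cv2.RETR_CCOMP,cv2.CHAIN_APPROX_NONE)
for q,hh in zip(cs,h[0]):
    if hh[3]>=0 and len(q)>25:
        p=np.array([W[a[0][1],a[0][0]] for a in q]);print('hole',cv2.minEnclosingCircle(p[:,:2].astype(np.float32)),p.mean(0))
    elif len(q)>60:
        p=np.array([W[a[0][1],a[0][0]] for a in q]);print('outer',p.min(0),p.max(0))
m=(W[...,2]>.118+.112)&(W[...,2]<.4)
goal([.6575,.077,.20],93.3)
save(img,'w7.png')
"
```

```text
[0.53702705 0.09949363 0.20810738] 0.27343952634199314
450 232 0.69 [0.67394414 0.08311551 0.03948194]
outer [0.60163626 0.01064234 0.03514923] [0.68844479 0.02763605 0.04599059]
outer [0.62606566 0.01982964 0.0341034 ] [0.68100484 0.13624285 0.04593474]
hole ((0.6519631147384644, 0.07645721733570099), 0.015941066667437553) [0.65179122 0.07637769 0.03770504]
outer [0.60723872 0.18309394 0.03408413] [0.66196202 0.25442397 0.04599416]
hole ((0.6333532333374023, 0.21658062934875488), 0.016650987789034843) [0.63350092 0.2172195  0.03793709]
shift [-0.0307  0.1188  0.0083] turn [-0.0071  0.0023  0.002 ] rows>= 1.97
```

View pics/w7.png

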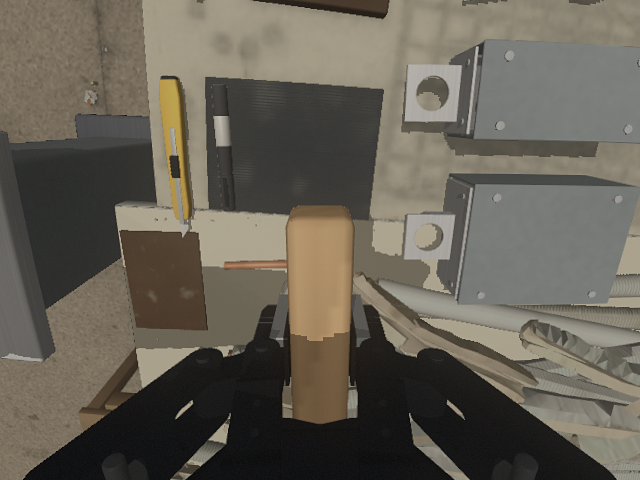

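The wide hole shows at (429,238) and fits to (0.653, 0.0765); the narrow hole is at (431,93). Next I'll move over the wide hole.

Emit:
carry_out(deltas=[-0.015,0.059,0.004,0,0,0,-0.0305,0.1185,0.008,-0.007,0.002,0.002,-0.0305,0.1185,0.008,-0.007,0.002,0.002,-0.0305,0.1185,0.008,-0.007,0.002,0.002])

```text
time: 10.0
eef_pos: [0.6574, 0.0773, 0.201]
tcp_rot: [0.686, 0.727, -0.0, 0.0]
contact_force: [0.3, 0.1, -0.9]
opening: 0.27
finger_force: 59.4
```

```bash
python3 -c "
from h import *
s=ctrl.get_state();print(s['eef_pos'],s['opening'])
img,W=cloud('scene')
save(cv2.resize(img[120:270,220:370],(600,600),interpolation=cv2.INTER_CUBIC),'s8.png')
a=W.reshape(-1,3);a=a[(abs(a[:,0]-.657)<.03)&(abs(a[:,1]-.077)<.03)]
for z in np.arange(.1,.24,.01):
    b=a[(a[:,2]>=z)&(a[:,2]<z+.01)]; print(round(z,2),len(b),b.mean(0).round(4) if len(b) else '')
goal([.657,.077,.10],93.3)
"
```

```text
[0.65735238 0.07732507 0.20102091] 0.26957991764367384
0.1 0 
0.11 0 
0.12 0 
0.13 0 
0.14 0 
0.15 3 [0.6465 0.0776 0.1593]
0.16 22 [0.6531 0.0776 0.1632]
0.17 14 [0.6553 0.0787 0.1747]
0.18 19 [0.6559 0.0789 0.1857]
0.19 11 [0.6566 0.079  0.1954]
0.2 16 [0.6559 0.0789 0.205 ]
0.21 13 [0.6556 0.0785 0.2153]
0.22 17 [0.6563 0.0782 0.2246]
0.23 16 [0.6465 0.0807 0.2356]
shift [-0.0002 -0.0005  0.102 ] turn [0.0017 0.0005 0.0003] rows>= 1.63
```

The scene camera puts the shank at about (0.656, 0.077) with its bottom at 0.157, matching the plan. Going down.

Emit:
carry_out(deltas=[0,0,0.03,0,0,0,0,0,0.06,0,0,0,0,0,0.09,0,0,0,0,0,0.1,0,0,0,0,0,0.1,0,0,0])

```text
time: 10.68
eef_pos: [0.6579, 0.0763, 0.1025]
tcp_rot: [0.687, 0.727, 0.001, 0.001]
contact_force: [-0.7, 0.7, -1.0]
opening: 0.276
finger_force: 59.4
```

```bash
python3 -c "
from h import *
s=ctrl.get_state();print(s['eef_pos'],s['opening'])
goal([.657,.077,.06],93.3)
"
```

```text
[0.65787442 0.0762951  0.10250478] 0.27555919470174256
shift [ 0.0008 -0.0009  0.0425] turn [ 0.0023  0.0007 -0.0008] rows>= 0.68
```

Emit:
carry_out(deltas=[0.001,-0.001,0.012,0,0,0,0.001,-0.001,0.024,0,0,0,0.001,-0.001,0.036,0,0,0,0.001,-0.001,0.042,0,0,0,0.001,-0.001,0.042,0,0,0])

```text
time: 11.3
eef_pos: [0.657, 0.0766, 0.0588]
tcp_rot: [0.687, 0.727, -0.0, 0.0]
contact_force: [0.8, -0.2, -1.1]
opening: 0.272
finger_force: 59.4
```

```bash
python3 -c "
from h import *
s=ctrl.get_state();print(s['eef_pos'],s['contact_force'],s['wrist_torque'],s['opening'])
img,W=cloud('scene')
save(cv2.resize(img[130:270,230:370],(600,600),interpolation=cv2.INTER_CUBIC),'s9.png')
goal([.657-.015*.998,.077-.015*.0575,.06],93.3)
goal([.657-.13*.998,.077-.13*.0575,.06],93.3)
"
```

```text
[0.65696744 0.07657413 0.05880998] [ 0.81030154 -0.24372062 -1.05757919] [-0.00522828 -0.02077774 -0.04427965] 0.2715293965683693
shift [ 0.0004 -0.0154 -0.0005] turn [ 0.0016  0.0007 -0.0017] rows>= 0.25
shift [ 0.0002 -0.1304 -0.0007] turn [ 0.0016  0.0007 -0.0017] rows>= 2.09
```

View pics/s9.png

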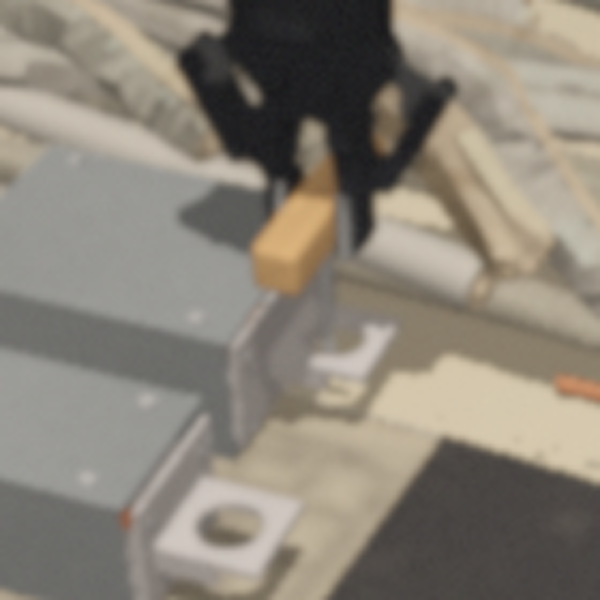

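The hook is down in the wide tongue's hole (near (340,340) in the crop) with no contact force. Drawing the tray out along the tray axis.

Emit:
carry_out(deltas=[0,-0.012,0,0,0,0,0,-0.024,0,0,0,0,0,-0.038,0,0,0,0,0,-0.054,0,0,0,0,0,-0.07,0,0,0,0])

```text
time: 11.98
eef_pos: [0.5872, 0.0725, 0.0604]
tcp_rot: [0.687, 0.727, 0.001, 0.002]
contact_force: [2.5, 0.2, -1.0]
opening: 0.273
finger_force: 59.2
```

```bash
python3 -c "
from h import *
s=ctrl.get_state();print(s['eef_pos'],s['contact_force'],s['wrist_torque'],s['opening'])
img,W=cloud('scene')
for r in ctrl.find_in('scene','wide_tray_hole'): 
    u,v=np.int32(r['uv']);print(u,v,r['score'],W[v,u])
goal([.657-.124*.998,.077-.124*.0575,.06],93.3)
"
```

```text
[0.58716479 0.07254897 0.06041234] [ 2.47508576  0.17336883 -1.02221974] [-0.03382936 -0.46791142  0.00342807] 0.2733555339144098
307 211 0.84 [0.66971609 0.04686211 0.00619683]
shift [-0.     -0.052  -0.0003] turn [-0.0003  0.0005 -0.0015] rows>= 0.83
```

Force is about 2 N in the right sense, so the tray is coming along. Continuing.

Emit:
carry_out(deltas=[0,-0.014,0,0,0,0,0,-0.028,0,0,0,0,0,-0.042,0,0,0,0,0,-0.052,0,0,0,0,0,-0.052,0,0,0,0])

```text
time: 12.7
eef_pos: [0.534, 0.0699, 0.0591]
tcp_rot: [0.687, 0.727, -0.0, -0.0]
contact_force: [0.6, 0.9, -0.5]
opening: 0.273
finger_force: 59.6
```

```bash
python3 -c "
from h import *
s=ctrl.get_state();print(s['eef_pos'],s['contact_force'],s['wrist_torque'],s['opening'])
for c in('top','scene','wrist'):
    img,W=cloud(c,s)
    a=W.reshape(-1,3);a=a[(abs(a[:,2]-.04)<.004)&(a[:,0]>.45)&(a[:,0]<.66)&(a[:,1]>.03)&(a[:,1]<.12)]
    print(c,len(a),np.percentile(a,[1,99],axis=0).round(3) if len(a) else '')
    if c=='scene': save(cv2.resize(img[150:290,250:390],(600,600),interpolation=cv2.INTER_CUBIC),'s10.png')
"
```

```text
[0.53395962 0.0698802  0.0591122 ] [ 0.60370912  0.87201174 -0.52172811] [-0.021952   -0.02848347 -0.01860329] 0.2733479791267369
top 60 [[0.523 0.087 0.036]
 [0.572 0.118 0.043]]
scene 340 [[0.52  0.044 0.036]
 [0.572 0.112 0.043]]
wrist 1788 [[0.553 0.047 0.037]
 [0.571 0.116 0.043]]
```

View pics/s10.png

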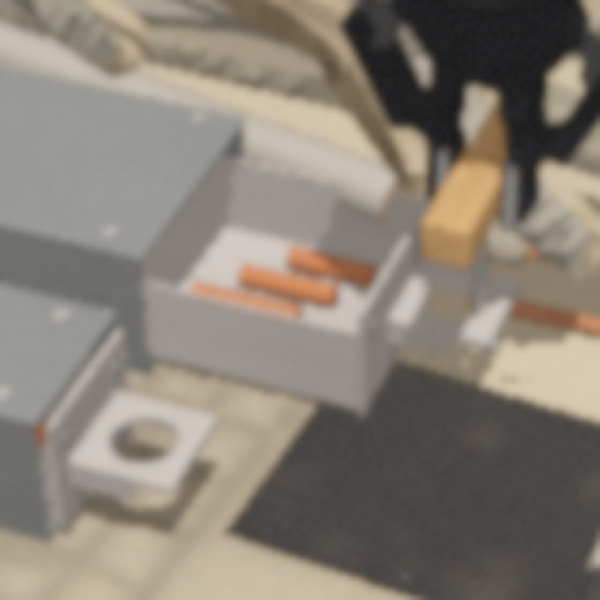

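The tray is open, with its tongue front at x = 0.521, about 107 mm out; the narrow tray is still shut. I'll pull a few mm further, then re-centre the hook in the hole and lift it out.

Emit:
carry_out(deltas=[0,-0.003,0,0,0,0,0,-0.006,0,0,0,0,0,-0.006,0,0,0,0])

```text
time: 13.22
eef_pos: [0.5296, 0.0694, 0.0595]
tcp_rot: [0.687, 0.727, 0.0, 0.001]
contact_force: [0.8, 0.0, -1.0]
opening: 0.27
finger_force: 59.5
```

Emit:
carry_out(deltas=[0,0.008,0,0,0,0,0,0.016,0,0,0,0,0,0.016,0,0,0,0,0,0.016,0,0,0,0])

```text
time: 13.72
eef_pos: [0.5456, 0.0704, 0.0594]
tcp_rot: [0.687, 0.727, 0.0, 0.001]
contact_force: [0.2, 0.4, -0.9]
opening: 0.273
finger_force: 59.6
```

```bash
python3 -c "
from h import *
s=ctrl.get_state()
for c in('top','scene'):
    img,W=cloud(c,s)
    a=W.reshape(-1,3);a=a[(abs(a[:,2]-.04)<.004)&(a[:,0]>.45)&(a[:,0]<.66)&(a[:,1]>.03)&(a[:,1]<.12)]
    print(c,len(a),np.percentile(a,[1,99],axis=0).round(3) if len(a) else '')
"
```

```text
top 64 [[0.519 0.087 0.036]
 [0.567 0.118 0.043]]
scene 337 [[0.516 0.043 0.037]
 [0.568 0.11  0.044]]
```

Emit:
carry_out(deltas=[0,0,-0.015,0,0,0,0,0,-0.04,0,0,0,0,0,-0.08,0,0,0,0,0,-0.13,0,0,0,0,0,-0.16,0,0,0])

```text
time: 14.45
eef_pos: [0.5464, 0.0704, 0.2243]
tcp_rot: [0.687, 0.727, 0.002, 0.003]
contact_force: [0.5, 0.3, -1.2]
opening: 0.271
finger_force: 59.6
```

```bash
python3 -c "
from h import *
s=ctrl.get_state();print(s['eef_pos'],s['opening'])
img,W=cloud('top')
a=W.reshape(-1,3);a=a[(abs(a[:,2]-.04)<.004)&(a[:,0]>.45)&(a[:,0]<.66)&(a[:,1]>.03)&(a[:,1]<.12)]
print(len(a),np.percentile(a,[1,99],axis=0).round(3))
goal([.3985,.3749,.22],98.4)
"
```

```text
[0.54643083 0.07043345 0.22425249] 0.2707770687602646
527 [[0.519 0.046 0.036]
 [0.571 0.109 0.043]]
shift [ 0.3125 -0.1327  0.006 ] turn [ 0.014   0.0027 -0.0904] rows>= 5.43
```

Emit:
carry_out(deltas=[0.052,-0.022,0,0,0,-0.015,0.105,-0.044,0,0,0,-0.03,0.157,-0.066,0.001,0.004,0,-0.045,0.21,-0.089,0.002,0.007,0,-0.06,0.262,-0.111,0.003,0.01,0.002,-0.08])

```text
time: 15.12
eef_pos: [0.4185, 0.3272, 0.2162]
tcp_rot: [0.657, 0.754, -0.002, -0.003]
contact_force: [0.7, -0.8, -1.8]
opening: 0.274
finger_force: 59.6
```

Emit:
carry_out(deltas=[0,0,0,0,0,0,0,0,0,0,0,0])

```text
time: 15.38
eef_pos: [0.4196, 0.3257, 0.2161]
tcp_rot: [0.657, 0.754, -0.003, -0.003]
contact_force: [-1.0, -0.3, -0.8]
opening: 0.269
finger_force: 59.7
```

```bash
python3 -c "
from h import *
goal([.3985,.3749,.22],98.4)
"
```

```text
shift [ 0.0516 -0.0142 -0.0038] turn [-0.0079 -0.0009 -0.0099] rows>= 0.86
```

Emit:
carry_out(deltas=[0.025,-0.007,-0.004,-0.004,0,-0.005,0.0516,-0.0142,-0.004,-0.008,-0.001,-0.01,0.0516,-0.0142,-0.004,-0.008,-0.001,-0.01,0.0516,-0.0142,-0.004,-0.008,-0.001,-0.01])

```text
time: 15.88
eef_pos: [0.3995, 0.3738, 0.2202]
tcp_rot: [0.654, 0.756, -0.0, 0.0]
contact_force: [-0.2, -0.2, -1.2]
opening: 0.271
finger_force: 59.6
```

```bash
python3 -c "
from h import *
s=ctrl.get_state()
goal([.3985,.3749,.08],98.4)
img,W=cloud('wrist',s);a=W.reshape(-1,3)
img2,W2=cloud('scene');b=W2.reshape(-1,3)
for n,a in(('w',a),('s',b)):
    h=a[(abs(a[:,2]-.273)<.02)&(abs(a[:,0]-.4)<.05)&(abs(a[:,1]-.374)<.08)]
    f=a[(a[:,2]>.006)&(a[:,2]<.0165)&(abs(a[:,0]-.4)<.06)&(abs(a[:,1]-.374)<.08)]
    for q in(h,f): print(n,len(q),[np.round(x,4) for x in cv2.minAreaRect(q[:,:2].astype(np.float32))] if len(q) else '')
"
```

```text
shift [ 0.0013 -0.0009  0.1402] turn [-0.      0.0002 -0.0021] rows>= 2.24
w 16311 [array([0.3973, 0.3819]), array([0.0486, 0.0919]), np.float64(25.7057)]
w 3641 [array([0.4089, 0.3622]), array([0.1049, 0.146 ]), np.float64(8.2203)]
s 1749 [array([0.3983, 0.3816]), array([0.0948, 0.0491]), np.float64(81.3507)]
s 1946 [array([0.4089, 0.3636]), array([0.1078, 0.1471]), np.float64(7.8662)]
```

Emit:
carry_out(deltas=[0.0013,-0.001,0.04,0,0,-0.002,0.0013,-0.001,0.08,0,0,-0.002,0.0013,-0.001,0.115,0,0,-0.002,0.0013,-0.001,0.135,0,0,-0.002,0.0013,-0.001,0.135,0,0,-0.002])

```text
time: 16.6
eef_pos: [0.3967, 0.3746, 0.0834]
tcp_rot: [0.653, 0.757, -0.002, -0.001]
contact_force: [-0.6, 0.4, -0.6]
opening: 0.275
finger_force: 59.6
```

```bash
python3 -c "
from h import *
print(ctrl.get_state()['contact_force'])
goal([.3985,.3749,.061],98.4)"
```

```text
[-0.60328395  0.39663062 -0.60938971]
shift [0.0001 0.0019 0.0224] turn [-0.004   0.0015  0.0002] rows>= 0.36
```

Emit:
carry_out(deltas=[0,0.002,0.006,-0.004,0.001,0,0,0.002,0.012,-0.004,0.001,0,0,0.002,0.018,-0.004,0.001,0,0,0.002,0.022,-0.004,0.001,0,0,0.002,0.022,-0.004,0.001,0])

```text
time: 17.23
eef_pos: [0.3993, 0.3764, 0.063]
tcp_rot: [0.653, 0.757, 0.002, 0.001]
contact_force: [-0.6, -0.1, 0.1]
opening: 0.27
finger_force: 59.6
```

Emit:
carry_out(deltas=[0.0015,0,0.0015,0,0,0,0.0015,0,0.0025,0,0,0,0.0015,0,0.0025,0,0,0])

```text
time: 17.6
eef_pos: [0.3994, 0.3781, 0.0609]
tcp_rot: [0.653, 0.757, 0.002, 0.001]
contact_force: [0.9, -0.1, -0.9]
opening: 0.272
finger_force: 59.7
```

Emit:
carry_out(deltas=[-0.0015,0.0005,0,0,0,0,-0.003,0.0005,0.0005,0,0,0,-0.003,0.0005,0.0005,0,0,0])

```text
time: 17.98
eef_pos: [0.4007, 0.3753, 0.0609]
tcp_rot: [0.653, 0.757, 0.003, 0.001]
contact_force: [-0.8, 0.6, 0.6]
opening: 0.274
finger_force: 59.9
```

Emit:
carry_out(deltas=[0,0,0,0,0,0,0,0,0,0,0,0,0,0,0,0,0,0,0,0,0,0,0,0,0,0,0,0,0,0], grip=100)

```text
time: 18.6
eef_pos: [0.4003, 0.3751, 0.0603]
tcp_rot: [0.653, 0.757, 0.002, 0.001]
contact_force: [0.5, 0.1, -0.1]
opening: 1.0
finger_force: 0.0
```

Emit:
carry_out(deltas=[0,0,-0.02,0,0,0,0,0,-0.05,0,0,0,0,0,-0.09,0,0,0,0,0,-0.14,0,0,0,0,0,-0.18,0,0,0])

```text
time: 19.23
eef_pos: [0.3999, 0.3749, 0.2427]
tcp_rot: [0.653, 0.757, 0.003, 0.001]
contact_force: [1.1, -0.5, -0.0]
opening: 0.999
finger_force: 0.0
```

Emit:
carry_out(deltas=[-0.05,0,0,0,0,0,-0.1,0,0,0,0,0,-0.1,0,0,0,0,0])

```text
time: 19.6
eef_pos: [0.4148, 0.2737, 0.2404]
tcp_rot: [0.654, 0.756, 0.002, 0.001]
contact_force: [-0.3, 0.8, 0.1]
opening: 1.002
finger_force: 0.0
```

```bash
python3 -c "
from h import *
s=ctrl.get_state();print(s['time'],s['opening'])
for c in('scene','wrist','top'):
    img,W=cloud(c,s);a=W.reshape(-1,3)
    h=a[(abs(a[:,2]-.13)<.0075)&(abs(a[:,0]-.4)<.09)&(abs(a[:,1]-.374)<.09)]
    print(c,len(h),np.median(h[:,2]) if len(h) else '',cv2.minAreaRect(h[:,:2].astype(np.float32)) if len(h) else '')
    t=a[(abs(a[:,2]-.04)<.004)&(a[:,0]>.45)&(a[:,0]<.62)&(a[:,1]>.03)&(a[:,1]<.12)]
    n=a[(abs(a[:,2]-.04)<.004)&(a[:,0]>.55)&(a[:,0]<.66)&(a[:,1]>.19)&(a[:,1]<.245)]
    for q in(t,n): print(len(q),np.percentile(q,[1,99],axis=0).round(3).tolist() if len(q) else '')
    if c=='scene': save(img,'s11.png')
"
```

```text
19.6 1.0016019900039963
scene 1071 0.12772399340657448 ((0.3994191586971283, 0.3747400939464569), (0.024353353306651115, 0.11050023883581161), 8.432612419128418)
360 [[0.516, 0.04, 0.036], [0.569, 0.113, 0.043]]
411 [[0.608, 0.192, 0.036], [0.66, 0.244, 0.043]]
wrist 4364 0.1268413840414388 ((0.4002521336078644, 0.3729826509952545), (0.024349384009838104, 0.10998603701591492), 8.112817764282227)
973 [[0.516, 0.038, 0.036], [0.568, 0.11, 0.043]]
1253 [[0.608, 0.191, 0.036], [0.66, 0.242, 0.044]]
top 0  
554 [[0.519, 0.044, 0.036], [0.571, 0.107, 0.043]]
461 [[0.612, 0.191, 0.037], [0.659, 0.241, 0.043]]
```

View pics/s11.png

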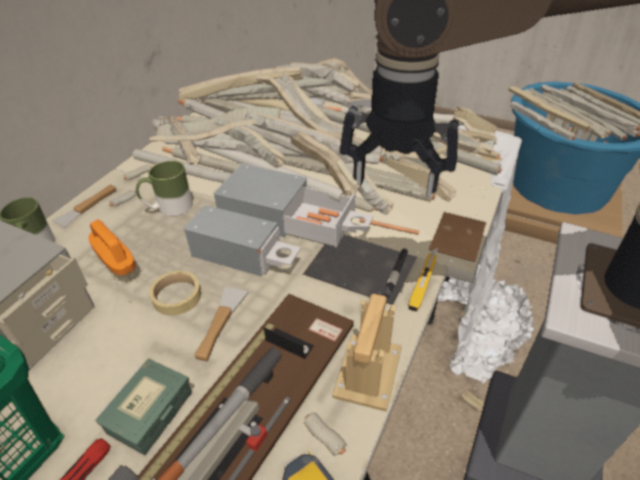

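The hook hangs flat on its rest at (370,345), within about 2 mm of where it started. The wide tray is out about 111 mm, with its tongue at (355,222); the narrow tray is still shut at (283,253), and the arm is clear.

```bash
python3 -c "
from plant import ctrl
print(ctrl.sign_off())"
```

```text
the job is handed in; nothing more can be done
None
```

I handed the job in at about 20 s: the wide tray is drawn out about 111 mm, the hook hangs upright on its rest within about 2 mm of its start, and the narrow tray is still shut; the sign-off returned no verdict, and the real fingertips sat about 39 mm above the reported TCP, so the first grasp closed in the air and I corrected for that.

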